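# Load the battery charging tray and energise it

### The job

Put the battery packs on charge: first throw the red isolator on the power box to off, then stand every pack upright, square and centred across the two brass rails of the charging tray, one to a bay, side by side in one row with no empty bay between them, each with its red end towards the tray's red stripe, and turn the charge-rate selector until it clicks at the green mark. Only when the row is complete and the selector set, throw the isolator back on; never handle a pack on the tray or the selector while it is on, and if something has to be put right afterwards, isolate again first. Leave the wire spool, the multimeter and the mug where they are.

Things in the scene. Friction and masses are not known exactly. Their poses are not given: they have to be found in the camera images.
- power_box: fixed white steel box, 150 (x) x 200 (y) x 65 mm tall, origin at the centre of its underside, front to -x. On its grey lid: the red isolator lever in a low black moulding on a yellow plate (at y +50 mm) and the black selector knob (at y -50 mm). The moulding is 78 (x) x 54 (y) mm and stands 18 mm above the lid; the selector's dial plate is 68 mm across and 3 mm high.
- isolator (a joint): angle of the red isolator lever, rad: 0 = OFF, leaning to the box's -x (front); 1.0 = ON, leaning to +x (back); upright at 0.5. It hinges about the box's y axis through the point (0, 50, 77) mm in the box's frame, and an over-centre spring snaps it to the nearer end, so it need only be pushed past the middle; up to about 4 N at the tip.
- isolator_tip (a point): middle of the free end of the red lever, 55 mm from the hinge; the lever's paddle is 24 mm wide (along box y) and 10 mm thick over its outer 34 mm.
- selector (a joint): angle of the charge-rate selector, rad, growing clockwise seen from above; it clicks into three detents: 0 = white mark, 0.70 = yellow mark, 1.40 = green mark (standard charge); about 0.11 N m to pass from one to the next; it stops just past either end.
- selector_grip (a point): on the knob's axis, 98 mm above the bench, at the height to grip. The knob's grip is an upright bar 46 mm long, 14 mm thick, from 77 to 107 mm above the bench, standing on a 48 mm round skirt. The point's x axis points along the bar to the end with the white pointer line; at joint value v that is (0.70 - v) rad from the box's x axis, counter-clockwise from above.
- charge_tray: fixed grey charging tray, 120 (x) x 300 (y) x 6 mm tall, origin at the centre of its underside. Two brass contact rails run along y at x = -15 and +15 mm (8 mm wide, tops 8 mm above the bench); a red stripe runs along its +x edge and a black stripe along its -x edge; white lines part it into five bays side by side.
- bay0 (a point): centre of charging bay 0 at rail-top height (tray frame x 0, y +108 mm, z 8 mm); the bays are 54 mm wide along the tray's y; axes as the tray's.
- bay1 (a point): centre of charging bay 1 at rail-top height (tray frame x 0, y +54 mm, z 8 mm); the bays are 54 mm wide along the tray's y; axes as the tray's.
- bay2 (a point): centre of charging bay 2 at rail-top height (tray frame x 0, y +0 mm, z 8 mm); the bays are 54 mm wide along the tray's y; axes as the tray's.
- bay3 (a point): centre of charging bay 3 at rail-top height (tray frame x 0, y -54 mm, z 8 mm); the bays are 54 mm wide along the tray's y; axes as the tray's.
- bay4 (a point): centre of charging bay 4 at rail-top height (tray frame x 0, y -108 mm, z 8 mm); the bays are 54 mm wide along the tray's y; axes as the tray's.
- pack1: rechargeable battery pack, upright moulded block 52 (its x) x 40 (its y) x 42 mm tall, 0.15 to 0.23 kg, blue with a red end at its +x and a black end at its -x. Origin: centre of the underside, z up. May be absent. At the start all packs stand upright, on a green 230 mm mat, 3 mm thick, or on the bench nearer the robot.
- pack1_red (a point): middle of the red end of pack1, on its top face (20 mm to +x of the pack's axis, 42 mm up).
- pack2: rechargeable battery pack, upright moulded block 52 (its x) x 40 (its y) x 42 mm tall, 0.15 to 0.23 kg, blue with a red end at its +x and a black end at its -x. Origin: centre of the underside, z up. May be absent. At the start all packs stand upright, on a green 230 mm mat, 3 mm thick, or on the bench nearer the robot.
- pack2_red (a point): middle of the red end of pack2, on its top face (20 mm to +x of the pack's axis, 42 mm up).
- pack3: rechargeable battery pack, upright moulded block 52 (its x) x 40 (its y) x 42 mm tall, 0.15 to 0.23 kg, blue with a red end at its +x and a black end at its -x. Origin: centre of the underside, z up. May be absent. At the start all packs stand upright, on a green 230 mm mat, 3 mm thick, or on the bench nearer the robot.
- pack3_red (a point): middle of the red end of pack3, on its top face (20 mm to +x of the pack's axis, 42 mm up).
- pack4: rechargeable battery pack, upright moulded block 52 (its x) x 40 (its y) x 42 mm tall, 0.15 to 0.23 kg, blue with a red end at its +x and a black end at its -x. Origin: centre of the underside, z up. May be absent. At the start all packs stand upright, on a green 230 mm mat, 3 mm thick, or on the bench nearer the robot.
- pack4_red (a point): middle of the red end of pack4, on its top face (20 mm to +x of the pack's axis, 42 mm up).
- pack5: rechargeable battery pack, upright moulded block 52 (its x) x 40 (its y) x 42 mm tall, 0.15 to 0.23 kg, blue with a red end at its +x and a black end at its -x. Origin: centre of the underside, z up. May be absent. At the start all packs stand upright, on a green 230 mm mat, 3 mm thick, or on the bench nearer the robot.
- pack5_red (a point): middle of the red end of pack5, on its top face (20 mm to +x of the pack's axis, 42 mm up).
- wire_spool: bystander: black spool of copper wire, 60 mm across, 45 mm tall, beyond the tray.
- multimeter: bystander: red hand multimeter lying flat, 85 x 170 x 46 mm, beyond the tray.
- mug: bystander: blue mug, 80 mm across, 90 mm tall, beyond the tray.

How it is judged:
On the way, in this order (a step that is already met when the one before it is completed fails the run):
1. the isolator is thrown to off (value of joint isolator below 0.12 rad), for 0.2 s.
2. with the isolator off, all packs stand in the row and the selector is at the green mark (value of joint isolator below 0.12 rad and ((y of pack1 in the frame of bay0 between -0.008 and 0.008 m and x of pack1 in the frame of bay0 between -0.01 and 0.01 m) or (y of pack1 in the frame of bay1 between -0.008 and 0.008 m and x of pack1 in the frame of bay1 between -0.01 and 0.01 m) or (y of pack1 in the frame of bay2 between -0.008 and 0.008 m and x of pack1 in the frame of bay2 between -0.01 and 0.01 m) or (y of pack1 in the frame of bay3 between -0.008 and 0.008 m and x of pack1 in the frame of bay3 between -0.01 and 0.01 m) or (y of pack1 in the frame of bay4 between -0.008 and 0.008 m and x of pack1 in the frame of bay4 between -0.01 and 0.01 m)) and z of pack1 in the frame of bay2 between -0.003 and 0.003 m and angle between each of pack1, pack2, pack3, pack4, pack5's own z axis and vertical below 0.08 rad and angle between the x axis of each of pack1, pack2, pack3, pack4, pack5 and the x axis of charge_tray, either way round below 0.15 rad and x of each of pack1_red, pack2_red, pack3_red, pack4_red, pack5_red in the frame of bay2 above 0.005 m and linear speed of each of pack1, pack2, pack3, pack4, pack5 below 0.02 m/s and contact force between the fingers and pack1 below 0.2 N and ((y of pack2 in the frame of bay0 between -0.008 and 0.008 m and x of pack2 in the frame of bay0 between -0.01 and 0.01 m) or (y of pack2 in the frame of bay1 between -0.008 and 0.008 m and x of pack2 in the frame of bay1 between -0.01 and 0.01 m) or (y of pack2 in the frame of bay2 between -0.008 and 0.008 m and x of pack2 in the frame of bay2 between -0.01 and 0.01 m) or (y of pack2 in the frame of bay3 between -0.008 and 0.008 m and x of pack2 in the frame of bay3 between -0.01 and 0.01 m) or (y of pack2 in the frame of bay4 between -0.008 and 0.008 m and x of pack2 in the frame of bay4 between -0.01 and 0.01 m)) and z of pack2 in the frame of bay2 between -0.003 and 0.003 m and contact force between the fingers and pack2 below 0.2 N and ((y of pack3 in the frame of bay0 between -0.008 and 0.008 m and x of pack3 in the frame of bay0 between -0.01 and 0.01 m) or (y of pack3 in the frame of bay1 between -0.008 and 0.008 m and x of pack3 in the frame of bay1 between -0.01 and 0.01 m) or (y of pack3 in the frame of bay2 between -0.008 and 0.008 m and x of pack3 in the frame of bay2 between -0.01 and 0.01 m) or (y of pack3 in the frame of bay3 between -0.008 and 0.008 m and x of pack3 in the frame of bay3 between -0.01 and 0.01 m) or (y of pack3 in the frame of bay4 between -0.008 and 0.008 m and x of pack3 in the frame of bay4 between -0.01 and 0.01 m)) and z of pack3 in the frame of bay2 between -0.003 and 0.003 m and contact force between the fingers and pack3 below 0.2 N and ((y of pack4 in the frame of bay0 between -0.008 and 0.008 m and x of pack4 in the frame of bay0 between -0.01 and 0.01 m) or (y of pack4 in the frame of bay1 between -0.008 and 0.008 m and x of pack4 in the frame of bay1 between -0.01 and 0.01 m) or (y of pack4 in the frame of bay2 between -0.008 and 0.008 m and x of pack4 in the frame of bay2 between -0.01 and 0.01 m) or (y of pack4 in the frame of bay3 between -0.008 and 0.008 m and x of pack4 in the frame of bay3 between -0.01 and 0.01 m) or (y of pack4 in the frame of bay4 between -0.008 and 0.008 m and x of pack4 in the frame of bay4 between -0.01 and 0.01 m)) and z of pack4 in the frame of bay2 between -0.003 and 0.003 m and contact force between the fingers and pack4 below 0.2 N and ((y of pack5 in the frame of bay0 between -0.008 and 0.008 m and x of pack5 in the frame of bay0 between -0.01 and 0.01 m) or (y of pack5 in the frame of bay1 between -0.008 and 0.008 m and x of pack5 in the frame of bay1 between -0.01 and 0.01 m) or (y of pack5 in the frame of bay2 between -0.008 and 0.008 m and x of pack5 in the frame of bay2 between -0.01 and 0.01 m) or (y of pack5 in the frame of bay3 between -0.008 and 0.008 m and x of pack5 in the frame of bay3 between -0.01 and 0.01 m) or (y of pack5 in the frame of bay4 between -0.008 and 0.008 m and x of pack5 in the frame of bay4 between -0.01 and 0.01 m)) and z of pack5 in the frame of bay2 between -0.003 and 0.003 m and contact force between the fingers and pack5 below 0.2 N and ((y of pack1 in the frame of bay2 between -0.008 and 0.008 m and x of pack1 in the frame of bay2 between -0.01 and 0.01 m) or (y of pack2 in the frame of bay2 between -0.008 and 0.008 m and x of pack2 in the frame of bay2 between -0.01 and 0.01 m) or (y of pack3 in the frame of bay2 between -0.008 and 0.008 m and x of pack3 in the frame of bay2 between -0.01 and 0.01 m) or (y of pack4 in the frame of bay2 between -0.008 and 0.008 m and x of pack4 in the frame of bay2 between -0.01 and 0.01 m) or (y of pack5 in the frame of bay2 between -0.008 and 0.008 m and x of pack5 in the frame of bay2 between -0.01 and 0.01 m)) and (((y of pack1 in the frame of bay1 between -0.008 and 0.008 m and x of pack1 in the frame of bay1 between -0.01 and 0.01 m) or (y of pack2 in the frame of bay1 between -0.008 and 0.008 m and x of pack2 in the frame of bay1 between -0.01 and 0.01 m) or (y of pack3 in the frame of bay1 between -0.008 and 0.008 m and x of pack3 in the frame of bay1 between -0.01 and 0.01 m) or (y of pack4 in the frame of bay1 between -0.008 and 0.008 m and x of pack4 in the frame of bay1 between -0.01 and 0.01 m) or (y of pack5 in the frame of bay1 between -0.008 and 0.008 m and x of pack5 in the frame of bay1 between -0.01 and 0.01 m)) or not ((y of pack1 in the frame of bay0 between -0.008 and 0.008 m and x of pack1 in the frame of bay0 between -0.01 and 0.01 m) or (y of pack2 in the frame of bay0 between -0.008 and 0.008 m and x of pack2 in the frame of bay0 between -0.01 and 0.01 m) or (y of pack3 in the frame of bay0 between -0.008 and 0.008 m and x of pack3 in the frame of bay0 between -0.01 and 0.01 m) or (y of pack4 in the frame of bay0 between -0.008 and 0.008 m and x of pack4 in the frame of bay0 between -0.01 and 0.01 m) or (y of pack5 in the frame of bay0 between -0.008 and 0.008 m and x of pack5 in the frame of bay0 between -0.01 and 0.01 m))) and (((y of pack1 in the frame of bay3 between -0.008 and 0.008 m and x of pack1 in the frame of bay3 between -0.01 and 0.01 m) or (y of pack2 in the frame of bay3 between -0.008 and 0.008 m and x of pack2 in the frame of bay3 between -0.01 and 0.01 m) or (y of pack3 in the frame of bay3 between -0.008 and 0.008 m and x of pack3 in the frame of bay3 between -0.01 and 0.01 m) or (y of pack4 in the frame of bay3 between -0.008 and 0.008 m and x of pack4 in the frame of bay3 between -0.01 and 0.01 m) or (y of pack5 in the frame of bay3 between -0.008 and 0.008 m and x of pack5 in the frame of bay3 between -0.01 and 0.01 m)) or not ((y of pack1 in the frame of bay4 between -0.008 and 0.008 m and x of pack1 in the frame of bay4 between -0.01 and 0.01 m) or (y of pack2 in the frame of bay4 between -0.008 and 0.008 m and x of pack2 in the frame of bay4 between -0.01 and 0.01 m) or (y of pack3 in the frame of bay4 between -0.008 and 0.008 m and x of pack3 in the frame of bay4 between -0.01 and 0.01 m) or (y of pack4 in the frame of bay4 between -0.008 and 0.008 m and x of pack4 in the frame of bay4 between -0.01 and 0.01 m) or (y of pack5 in the frame of bay4 between -0.008 and 0.008 m and x of pack5 in the frame of bay4 between -0.01 and 0.01 m))) and value of joint selector above 1.25 rad), for 0.3 s.
3. the isolator is thrown back on (value of joint isolator above 0.88 rad), for 0.2 s.
At the end, for the whole second after the job is handed in: Isolator on and selector at green (each to 0.15 rad); every pack upright on both rails, released, at rest, in its own bay to 8 mm along the row and 10 mm across it, square to 0.15 rad, red end to the red stripe, no empty bay between packs (value of joint isolator above 0.88 rad and value of joint selector above 1.25 rad and ((y of pack1 in the frame of bay0 between -0.008 and 0.008 m and x of pack1 in the frame of bay0 between -0.01 and 0.01 m) or (y of pack1 in the frame of bay1 between -0.008 and 0.008 m and x of pack1 in the frame of bay1 between -0.01 and 0.01 m) or (y of pack1 in the frame of bay2 between -0.008 and 0.008 m and x of pack1 in the frame of bay2 between -0.01 and 0.01 m) or (y of pack1 in the frame of bay3 between -0.008 and 0.008 m and x of pack1 in the frame of bay3 between -0.01 and 0.01 m) or (y of pack1 in the frame of bay4 between -0.008 and 0.008 m and x of pack1 in the frame of bay4 between -0.01 and 0.01 m)) and z of pack1 in the frame of bay2 between -0.003 and 0.003 m and angle between each of pack1, pack2, pack3, pack4, pack5's own z axis and vertical below 0.08 rad and angle between the x axis of each of pack1, pack2, pack3, pack4, pack5 and the x axis of charge_tray, either way round below 0.15 rad and x of each of pack1_red, pack2_red, pack3_red, pack4_red, pack5_red in the frame of bay2 above 0.005 m and linear speed of each of pack1, pack2, pack3, pack4, pack5 below 0.02 m/s and contact force between the fingers and pack1 below 0.2 N and ((y of pack2 in the frame of bay0 between -0.008 and 0.008 m and x of pack2 in the frame of bay0 between -0.01 and 0.01 m) or (y of pack2 in the frame of bay1 between -0.008 and 0.008 m and x of pack2 in the frame of bay1 between -0.01 and 0.01 m) or (y of pack2 in the frame of bay2 between -0.008 and 0.008 m and x of pack2 in the frame of bay2 between -0.01 and 0.01 m) or (y of pack2 in the frame of bay3 between -0.008 and 0.008 m and x of pack2 in the frame of bay3 between -0.01 and 0.01 m) or (y of pack2 in the frame of bay4 between -0.008 and 0.008 m and x of pack2 in the frame of bay4 between -0.01 and 0.01 m)) and z of pack2 in the frame of bay2 between -0.003 and 0.003 m and contact force between the fingers and pack2 below 0.2 N and ((y of pack3 in the frame of bay0 between -0.008 and 0.008 m and x of pack3 in the frame of bay0 between -0.01 and 0.01 m) or (y of pack3 in the frame of bay1 between -0.008 and 0.008 m and x of pack3 in the frame of bay1 between -0.01 and 0.01 m) or (y of pack3 in the frame of bay2 between -0.008 and 0.008 m and x of pack3 in the frame of bay2 between -0.01 and 0.01 m) or (y of pack3 in the frame of bay3 between -0.008 and 0.008 m and x of pack3 in the frame of bay3 between -0.01 and 0.01 m) or (y of pack3 in the frame of bay4 between -0.008 and 0.008 m and x of pack3 in the frame of bay4 between -0.01 and 0.01 m)) and z of pack3 in the frame of bay2 between -0.003 and 0.003 m and contact force between the fingers and pack3 below 0.2 N and ((y of pack4 in the frame of bay0 between -0.008 and 0.008 m and x of pack4 in the frame of bay0 between -0.01 and 0.01 m) or (y of pack4 in the frame of bay1 between -0.008 and 0.008 m and x of pack4 in the frame of bay1 between -0.01 and 0.01 m) or (y of pack4 in the frame of bay2 between -0.008 and 0.008 m and x of pack4 in the frame of bay2 between -0.01 and 0.01 m) or (y of pack4 in the frame of bay3 between -0.008 and 0.008 m and x of pack4 in the frame of bay3 between -0.01 and 0.01 m) or (y of pack4 in the frame of bay4 between -0.008 and 0.008 m and x of pack4 in the frame of bay4 between -0.01 and 0.01 m)) and z of pack4 in the frame of bay2 between -0.003 and 0.003 m and contact force between the fingers and pack4 below 0.2 N and ((y of pack5 in the frame of bay0 between -0.008 and 0.008 m and x of pack5 in the frame of bay0 between -0.01 and 0.01 m) or (y of pack5 in the frame of bay1 between -0.008 and 0.008 m and x of pack5 in the frame of bay1 between -0.01 and 0.01 m) or (y of pack5 in the frame of bay2 between -0.008 and 0.008 m and x of pack5 in the frame of bay2 between -0.01 and 0.01 m) or (y of pack5 in the frame of bay3 between -0.008 and 0.008 m and x of pack5 in the frame of bay3 between -0.01 and 0.01 m) or (y of pack5 in the frame of bay4 between -0.008 and 0.008 m and x of pack5 in the frame of bay4 between -0.01 and 0.01 m)) and z of pack5 in the frame of bay2 between -0.003 and 0.003 m and contact force between the fingers and pack5 below 0.2 N and ((y of pack1 in the frame of bay2 between -0.008 and 0.008 m and x of pack1 in the frame of bay2 between -0.01 and 0.01 m) or (y of pack2 in the frame of bay2 between -0.008 and 0.008 m and x of pack2 in the frame of bay2 between -0.01 and 0.01 m) or (y of pack3 in the frame of bay2 between -0.008 and 0.008 m and x of pack3 in the frame of bay2 between -0.01 and 0.01 m) or (y of pack4 in the frame of bay2 between -0.008 and 0.008 m and x of pack4 in the frame of bay2 between -0.01 and 0.01 m) or (y of pack5 in the frame of bay2 between -0.008 and 0.008 m and x of pack5 in the frame of bay2 between -0.01 and 0.01 m)) and (((y of pack1 in the frame of bay1 between -0.008 and 0.008 m and x of pack1 in the frame of bay1 between -0.01 and 0.01 m) or (y of pack2 in the frame of bay1 between -0.008 and 0.008 m and x of pack2 in the frame of bay1 between -0.01 and 0.01 m) or (y of pack3 in the frame of bay1 between -0.008 and 0.008 m and x of pack3 in the frame of bay1 between -0.01 and 0.01 m) or (y of pack4 in the frame of bay1 between -0.008 and 0.008 m and x of pack4 in the frame of bay1 between -0.01 and 0.01 m) or (y of pack5 in the frame of bay1 between -0.008 and 0.008 m and x of pack5 in the frame of bay1 between -0.01 and 0.01 m)) or not ((y of pack1 in the frame of bay0 between -0.008 and 0.008 m and x of pack1 in the frame of bay0 between -0.01 and 0.01 m) or (y of pack2 in the frame of bay0 between -0.008 and 0.008 m and x of pack2 in the frame of bay0 between -0.01 and 0.01 m) or (y of pack3 in the frame of bay0 between -0.008 and 0.008 m and x of pack3 in the frame of bay0 between -0.01 and 0.01 m) or (y of pack4 in the frame of bay0 between -0.008 and 0.008 m and x of pack4 in the frame of bay0 between -0.01 and 0.01 m) or (y of pack5 in the frame of bay0 between -0.008 and 0.008 m and x of pack5 in the frame of bay0 between -0.01 and 0.01 m))) and (((y of pack1 in the frame of bay3 between -0.008 and 0.008 m and x of pack1 in the frame of bay3 between -0.01 and 0.01 m) or (y of pack2 in the frame of bay3 between -0.008 and 0.008 m and x of pack2 in the frame of bay3 between -0.01 and 0.01 m) or (y of pack3 in the frame of bay3 between -0.008 and 0.008 m and x of pack3 in the frame of bay3 between -0.01 and 0.01 m) or (y of pack4 in the frame of bay3 between -0.008 and 0.008 m and x of pack4 in the frame of bay3 between -0.01 and 0.01 m) or (y of pack5 in the frame of bay3 between -0.008 and 0.008 m and x of pack5 in the frame of bay3 between -0.01 and 0.01 m)) or not ((y of pack1 in the frame of bay4 between -0.008 and 0.008 m and x of pack1 in the frame of bay4 between -0.01 and 0.01 m) or (y of pack2 in the frame of bay4 between -0.008 and 0.008 m and x of pack2 in the frame of bay4 between -0.01 and 0.01 m) or (y of pack3 in the frame of bay4 between -0.008 and 0.008 m and x of pack3 in the frame of bay4 between -0.01 and 0.01 m) or (y of pack4 in the frame of bay4 between -0.008 and 0.008 m and x of pack4 in the frame of bay4 between -0.01 and 0.01 m) or (y of pack5 in the frame of bay4 between -0.008 and 0.008 m and x of pack5 in the frame of bay4 between -0.01 and 0.01 m)))); the robot touches nothing.
It fails at once if the selector was handled while the isolator was on (contact force between the fingers and selector above 0.5 N and value of joint isolator above 0.6 rad).
It fails at once if a pack was handled on the tray while the isolator was on (value of joint isolator above 0.6 rad and ((contact force between pack1 and charge_tray above 0.3 N and contact force between the fingers and pack1 above 0.5 N) or (contact force between pack2 and charge_tray above 0.3 N and contact force between the fingers and pack2 above 0.5 N) or (contact force between pack3 and charge_tray above 0.3 N and contact force between the fingers and pack3 above 0.5 N) or (contact force between pack4 and charge_tray above 0.3 N and contact force between the fingers and pack4 above 0.5 N) or (contact force between pack5 and charge_tray above 0.3 N and contact force between the fingers and pack5 above 0.5 N))).
It fails at once if the wire spool, multimeter or mug was disturbed (distance of any of wire_spool, multimeter, mug from where it was at the start of the episode above 0.03 m).
Of pack1, pack2, pack3, pack4, pack5 only 3 to 5 are there at a start; the rules pass over those that are not, and their reading is None.
At some moment in a run one of pack1, pack2, pack3, pack4, pack5 may be knocked a few centimetres aside while the robot is not near it.
It also fails if it takes over 210 s, if anything falls off the work surface, if the arm or the gripper's body presses on something with over 40 N, if the wrist force passes 120 N, or if a joint passes its speed limit or range.

### The arm

A 7-joint arm with a two-finger parallel gripper is mounted at the origin on the work surface. World frame = base frame: x ahead of the robot, y to its left, z up, the work surface at z = 0. Lengths are in m, angles in rad, forces in N, time in s.
With the tool pointing down it reaches from about 0.4 to 0.875 m from the base axis. Payload 6.5 kg.
Tool frame: the origin (TCP) lies between the finger pads; the fingertips stand 11 mm ahead of it and the grasp point (between the pads) lies 8 mm behind it (bot.tips_ahead is the z of the fingertips in the tool frame, in m); z points along the fingers, y is the direction in which the jaws open and shut (so a half turn about z gives the same grasp; the last joint's range is limited). The gripper opens to 88 mm and grips with 3 to 60 N. Pads are 18 mm wide; open, the fingers measure 123 mm over their backs; the gripper's body (75 mm by 187 mm) begins 45 mm behind the grasp point.
Start: joints at [1.15, 0.536, -0.004, 1.538, 0.003, 1.067, -0.071], TCP at [0.226, -0.61, 0.25] pointing down, gripper open.
Joint ranges: [-2.7, 2.7], [-0.37, 2.16], [-1.27, 1.26], [0.24, 2.4], [-1.31, 4.45], [0.19, 1.91], [-2.76, 2.76]. Speed limits (rad/s): [2.39, 2.39, 3.14, 3.14, 3.14, 3.14, 3.14].

### API

Orientations are given as a unit quaternion [w, x, y, z].
In Python, from plant import bot, open_gripper, grasp, solver, readout, optics, ticket gives the robot as it stands. Calls block until the motion is done:
- bot.move_to(position, orientation): joint-space move of the TCP to a pose.
- bot.movel(position, rot=None, vel=0.15): straight line of the TCP; rot=None keeps the orientation; vel is the mean speed in m/s.
- bot.goto_joints(angles): joint-space move.
- open_gripper() and grasp(effort=None): open the fingers fully, or close them until they stop; effort is the grip in N (None keeps the last).
- bot.hold(seconds).
- solver.inverse_kinematics(position, orientation): joint angles nearest the present ones, or None.
- readout.state(): the state.
- optics.snapshot(name): name is "scene" or "top" or "wrist"; returns the picture (420x560x3 uint8, blue, green, red); there is no depth.
- optics.camera_params(name): a dict with "fov_y" (degrees; the focal length in pixels is half the picture's height over the tangent of half this angle, whatever the lens; pixels are square), "cx", "cy" (the principal point, pixels), "cam_to_world" (4x4, takes a point from camera to world coordinates). Camera axes: x right, y up, looking along -z (the intrinsics and any distortion apply to the point x, -y, -z); pixel columns grow to the right and rows downward; lengths in m; the calibration is good to about 2 mm. The wrist camera is an equidistant fisheye: a pixel r from the principal point sees the ray r / f radians off the axis. A picture is of the moment at which its call begins: read the wrist's pose just before it. camera_params takes no time and is no camera call; for the wrist camera it gives the pose at the moment of the call.
A pose or a line that the arm cannot do raises bot.PlanningError and nothing moves.
- ticket.close_job(): hands the job in, once; it reports no verdict.
The state is a dict: "time_s": time; "q": joint angles; "joint_vel": joint speeds; "tau": joint torques, N m; "position": TCP position; "tcp_rot": TCP orientation; "force": force on the tool from outside, world axes, zero at the start; "ft_torque": the same for the moment, N m; "finger_gap": finger opening in m.
Only numpy, scipy, OpenCV 4.12 (cv2) and the standard library are available. Lean on these libraries where they do the work, as an engineer would, in place of code of your own. Each camera call takes 0.05 s, during which the arm holds its last target.

## Working session

There is one attempt and no reset: what is moved stays moved. The work goes in short steps, each a Python script; the robot and the scene stay as the last script left them, time stands still between calls to the robot, and variables do not carry over. Pictures are saved under pics/ and viewed, and the job is handed in when it is done.

```bash
ls; mkdir -p pics
python3 - <<'E'
from plant import bot, open_gripper, grasp, solver, readout, optics, ticket
import cv2, numpy as np
print(readout.state())
for n in ("scene","top","wrist"):
    p=optics.camera_params(n); print(n,p)
    cv2.imwrite(f"pics/{n}0.png",optics.snapshot(n))
E
```

```text
pics
{'time_s': 0.0, 'q': array([ 1.14981427,  0.5371672 , -0.00442938,  1.53882235,  0.0025944 ,
        1.06732624, -0.07116491]), 'joint_vel': array([-9.49840959e-04,  6.07602058e-04,  4.86875023e-05,  2.60528187e-03,
       -3.96310338e-04, -1.53347730e-03,  4.63914191e-04]), 'tau': array([-3.98003458e-04, -5.70978427e+01,  9.90661271e-01, -2.51600289e+01,
       -5.61968645e-02,  1.80054788e-02,  2.12227210e-04]), 'position': array([ 0.22558063, -0.60897956,  0.24885829]), 'tcp_rot': array([-8.31835035e-04,  9.84298570e-01,  1.76509458e-01, -2.13119410e-04]), 'force': array([-0.25487249, -0.17623756, -0.77004947]), 'ft_torque': array([-0.00680098, -0.01439543, -0.0463391 ]), 'finger_gap': 0.08823832939576155}
scene {'fov_y': 45.80079176639795, 'cx': 282.9954291995925, 'cy': 204.7937803980085, 'cam_to_world': array([[-0.71258794, -0.50278889,  0.48930743,  1.1939775 ],
       [ 0.7014884 , -0.52204767,  0.48516003,  0.57214442],
       [ 0.01150873,  0.68896267,  0.72470545,  0.96822345],
       [ 0.        ,  0.        ,  0.        ,  1.        ]])}
top {'fov_y': 52.620508492962784, 'cx': 282.671743620026, 'cy': 207.7816650305252, 'cam_to_world': array([[-0.02199603,  0.9876667 , -0.15501828,  0.41676809],
       [-0.99963732, -0.01931763,  0.01876343,  0.01592519],
       [ 0.01553743,  0.15537477,  0.9877334 ,  1.20501141],
       [ 0.        ,  0.        ,  0.        ,  1.        ]])}
wrist {'fov_y': 65.70646984690485, 'cx': 283.2126416610732, 'cy': 209.93146272196412, 'cam_to_world': array([[ 0.34792935,  0.88693376,  0.30379872,  0.3052532 ],
       [-0.93751991,  0.32958974,  0.11147653, -0.58028569],
       [-0.00125665, -0.32360331,  0.94619201,  0.38437476],
       [ 0.        ,  0.        ,  0.        ,  1.        ]])}
```

View pics/scene0.png

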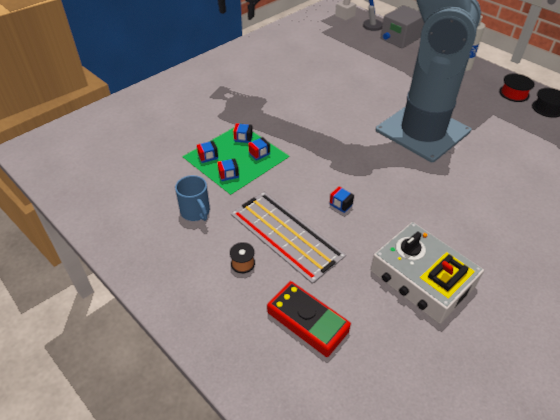

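View pics/top0.png

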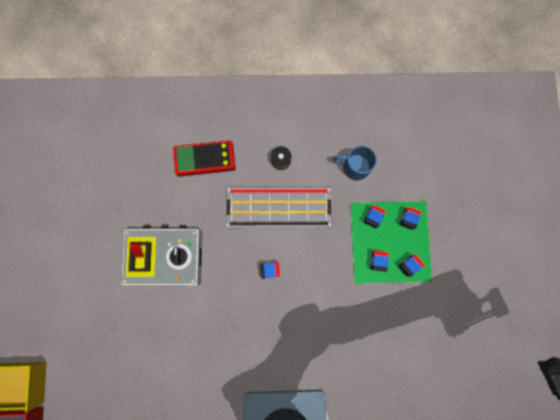

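View pics/wrist0.png

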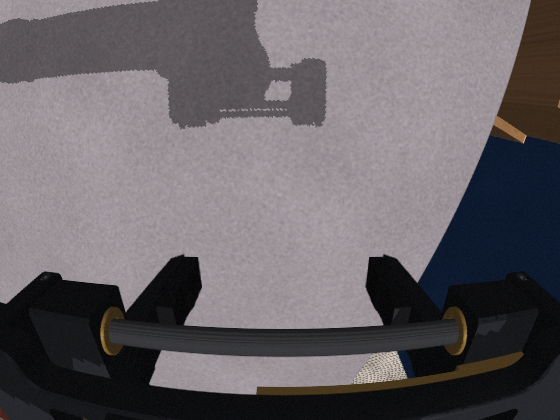

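The scene shows five packs: four on the mat at top px (375,216), (411,217), (379,261), (411,265), and one on the bench at (270,270). The tray is at (279,207) and the power box at (161,257). I'll write the helpers and get rough positions from the top view.

```bash
cat > h.py <<'E'
import numpy as np, cv2
from plant import bot, open_gripper, grasp, solver, readout, optics, ticket
from scipy.spatial.transform import Rotation as R
W,H=560,420
def foc(p): return H/2/np.tan(np.radians(p['fov_y'])/2)
def rays(name,p,px):
    px=np.atleast_2d(np.asarray(px,float)); f=foc(p)
    d=(px-[p['cx'],p['cy']])/f
    if name=='wrist':
        r=np.linalg.norm(d,axis=1)+1e-12; s=np.sin(r)/r
        c=np.c_[d[:,0]*s,-d[:,1]*s,-np.cos(r)]
    else: c=np.c_[d[:,0],-d[:,1],-np.ones(len(d))]
    T=p['cam_to_world']; w=c@T[:3,:3].T
    return T[:3,3], w/np.linalg.norm(w,axis=1)[:,None]
def plane(name,p,px,z):
    o,d=rays(name,p,px); return o+d*((z-o[2])/d[:,2])[:,None]
def proj(name,p,P):
    T=p['cam_to_world']; c=(np.atleast_2d(P)-T[:3,3])@T[:3,:3]; f=foc(p)
    x,y,z=c[:,0],-c[:,1],-c[:,2]
    if name=='wrist':
        r=np.hypot(x,y)+1e-12; th=np.arctan2(r,z); return np.c_[x/r*th*f+p['cx'],y/r*th*f+p['cy']]
    return np.c_[x/z*f+p['cx'],y/z*f+p['cy']]
def tri(obs):
    A=np.zeros((3,3));b=np.zeros(3);l=[]
    for n,p,px in obs:
        o,d=rays(n,p,px);d=d[0];M=np.eye(3)-np.outer(d,d);A+=M;b+=M@o;l.append((o,d))
    X=np.linalg.solve(A,b); return X,[float(np.linalg.norm(np.cross(X-o,d))) for o,d in l]
def down(yaw):  # tool x axis at world yaw, z down ; y axis = yaw-90deg
    Rm=np.array([[np.cos(yaw),np.sin(yaw),0],[np.sin(yaw),-np.cos(yaw),0],[0,0,-1]]).T if 0 else np.c_[[np.cos(yaw),np.sin(yaw),0],[np.sin(yaw),-np.cos(yaw),0],[0,0,-1]]
    q=R.from_matrix(Rm).as_quat(); return np.array([q[3],q[0],q[1],q[2]])
def shot(tag):
    p=optics.camera_params('wrist'); im=optics.snapshot('wrist'); 
    cv2.imwrite(f'pics/{tag}.png',im); np.save(f'pics/{tag}.npy',p,allow_pickle=True); return p,im
def load(tag): return np.load(f'pics/{tag}.npy',allow_pickle=True).item(), cv2.imread(f'pics/{tag}.png')
E
python3 - <<'E'
from h import *
p=optics.camera_params('top'); 
g=lambda px,z:print(np.round(plane('top',p,px,z),3).tolist())
g([[375,216],[411,217],[379,261],[411,265],[270,270]],.045)
print('tray corners');g([[228,187],[329,187],[330,227],[228,226]],.006)
print('box corners');g([[124,230],[201,230],[200,286],[123,285]],.065)
g([[357,163],[281,157],[204,157]],.05)
s=readout.state();print(R.from_quat(np.roll(s['tcp_rot'],-1)).as_matrix().round(3))
im=optics.snapshot('top'); cv2.imwrite('pics/topz.png',cv2.resize(im[180:300,110:440],None,fx=2.4,fy=2.4,interpolation=cv2.INTER_CUBIC))
sc=optics.snapshot('scene'); cv2.imwrite('pics/scz.png',cv2.resize(sc[210:330,350:500],None,fx=4,fy=4,interpolation=cv2.INTER_CUBIC))
E
```

```text
[[0.571, -0.261, 0.045], [0.566, -0.361, 0.045], [0.447, -0.265, 0.045], [0.434, -0.352, 0.045], [0.429, 0.032, 0.045]]
tray corners
[[0.668, 0.149, 0.006], [0.663, -0.142, 0.006], [0.547, -0.14, 0.006], [0.556, 0.149, 0.006]]
box corners
[[0.544, 0.421, 0.065], [0.54, 0.215, 0.065], [0.391, 0.217, 0.065], [0.399, 0.418, 0.065]]
[[0.721, -0.217, 0.05], [0.742, -0.004, 0.05], [0.746, 0.211, 0.05]]
[[ 0.938  0.348 -0.001]
 [ 0.348 -0.938  0.001]
 [-0.    -0.001 -1.   ]]
```

View pics/topz.png

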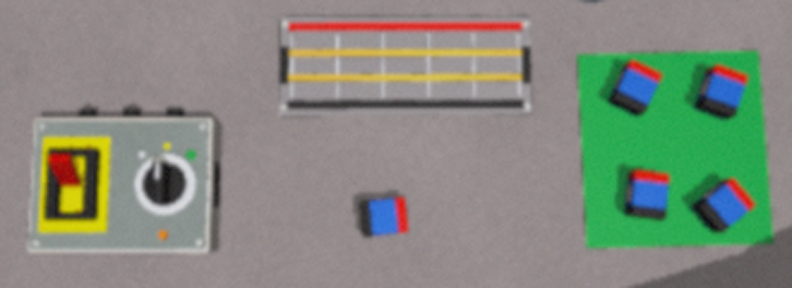

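View pics/scz.png

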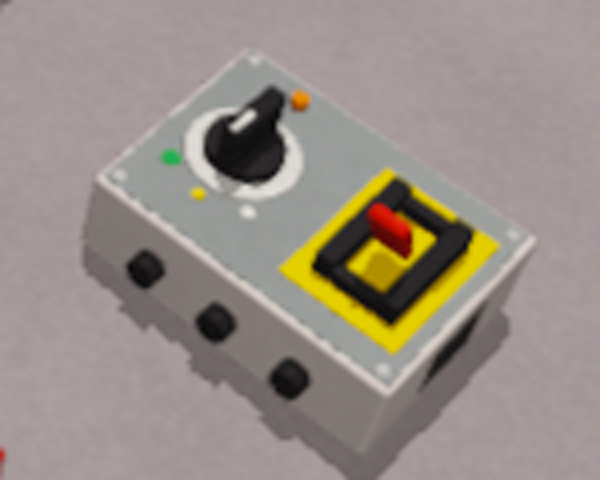

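Run:
```python
from h import *
for tag,pos in [('m1',(.53,-.27,.30)),('m2',(.50,-.35,.30)),('t1',(.64,-.06,.28)),('t2',(.60,.06,.28)),('b1',(.50,.26,.30)),('b2',(.48,.37,.30))]:
    try: bot.move_to(list(pos),down(0.))
    except bot.PlanningError as e: print(tag,e); continue
    p,im=shot(tag); print(tag,readout.state()['time_s'],p['cam_to_world'][:3,3].round(3))
a=np.vstack([np.hstack([cv2.imread(f'pics/{t}.png') for t in ('m1','t1')]),np.hstack([cv2.imread(f'pics/{t}.png') for t in ('b1','b2')])])
cv2.imwrite('pics/mon.png',cv2.resize(a,(800,600)))
```

```text
m1 1.975 [ 0.614 -0.272  0.435]
m2 2.4583 [ 0.584 -0.353  0.435]
t1 3.7333 [ 0.725 -0.063  0.416]
t2 4.3583 [0.685 0.059 0.416]
b1 5.3083 [0.586 0.257 0.435]
b2 5.8833 [0.566 0.369 0.435]
```

View pics/mon.png

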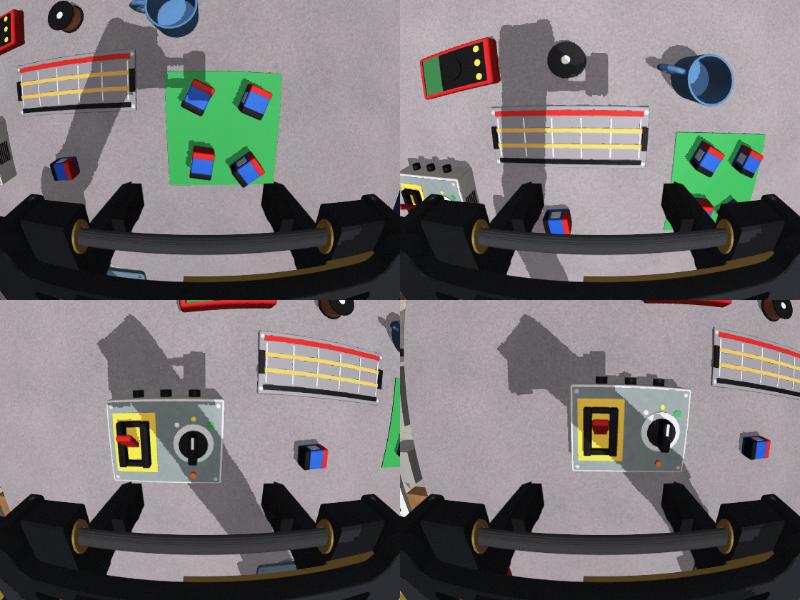

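The wrist views cover everything: the mat with four packs, the tray, and the box. The lever leans towards the back (ON) and the knob bar points roughly along x. I'll zoom in on the box pictures.

Run:
```python
from h import *
a=load('b1')[1][125:275,140:330]; b=load('b2')[1][110:260,230:420]
cv2.imwrite('pics/bz.png',cv2.resize(np.vstack([a,b]),None,fx=2,fy=2,interpolation=cv2.INTER_CUBIC))
cv2.imwrite('pics/bz1.png',cv2.resize(a,None,fx=4,fy=4,interpolation=cv2.INTER_CUBIC))
cv2.imwrite('pics/bz2.png',cv2.resize(b,None,fx=4,fy=4,interpolation=cv2.INTER_CUBIC))
```

```text
(no output)
```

View pics/bz1.png

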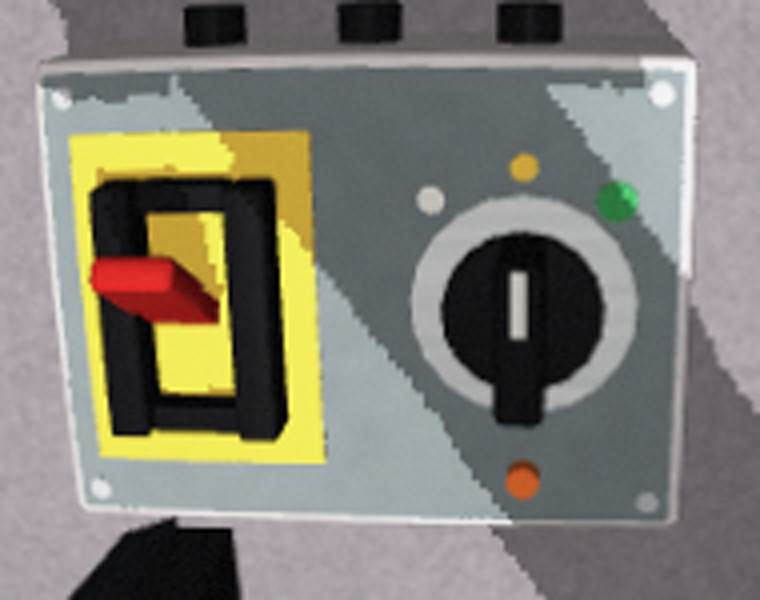

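View pics/bz2.png

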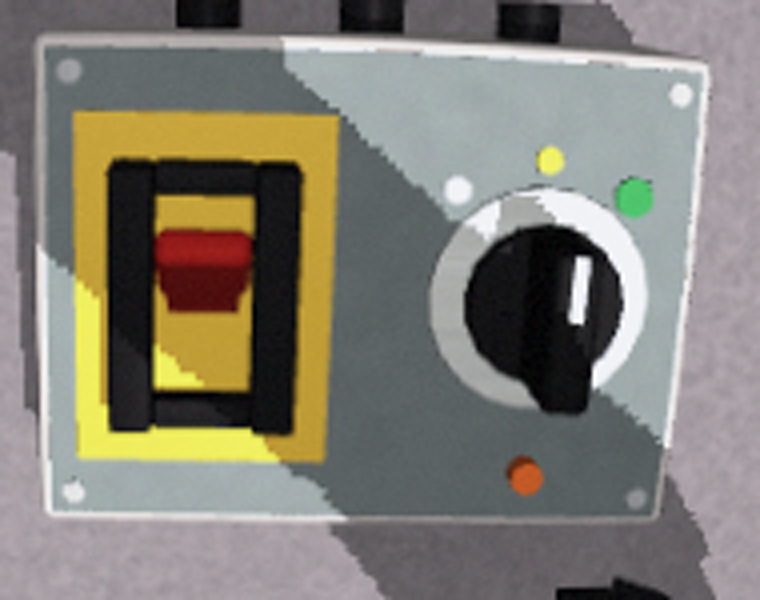

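Box lid corners in b1 (zoomed): (38,72), (692,62), (672,522), (86,508). The pointer lies along box x, so the selector is at yellow. The lever tip is at (132,275). Next I'll triangulate these and zoom in on the tray.

Run:
```python
from h import *
p1,_=load('b1');p2,_=load('b2')
u=lambda a,o:(np.array(a,float)+.5)/4-.5+o
A=u([(38,72),(692,62),(672,522),(86,508)],(140,125)); B=u([(38,42),(708,65),(655,518),(48,515)],(230,110))
C=[]
for a,b in zip(A,B):
    X,r=tri([('wrist',p1,a),('wrist',p2,b)]);C.append(X);print(X.round(4),np.round(r,4))
C=np.array(C)
print('ctr',C.mean(0),'sizes',np.linalg.norm(C-np.roll(C,-1,0),axis=1).round(4))
for p,a in((p1,A),(p2,B)):
    Q=plane('wrist',p,a,.065)[:,:2]; print('plane65',Q.mean(0).round(4),np.linalg.norm(Q-np.roll(Q,-1,0),axis=1).round(4),'yaw of y axis',[np.degrees(np.arctan2(*(x))).round(2) for x in ((-(Q[0]-Q[1])),(-(Q[3]-Q[2])))],'x',[np.degrees(np.arctan2(v[1],v[0])).round(2) for v in (Q[0]-Q[3],Q[1]-Q[2])])
X,r=tri([('wrist',p1,u((132,275),(140,125))),('wrist',p2,u((205,245),(230,110)))]);print('tip',X,r)
# pointer line ends at z
for p,l,o in((p1,[(519,340),(519,272)],(140,125)),(p2,[(576,322),(584,258)],(230,110))):
    Q=plane('wrist',p,u(l,o),.107);d=Q[1]-Q[0];print('ptr',Q.round(4).tolist(),np.degrees(np.arctan2(d[1],d[0])))
a=load('t1')[1][135:250,110:370]; b=load('t2')[1]
cv2.imwrite('pics/tz1.png',cv2.resize(a,None,fx=3,fy=3,interpolation=cv2.INTER_CUBIC))
cv2.imwrite('pics/t2full.png',b)
```

```text
[0.5461 0.4187 0.0636] [0.0002 0.0002]
[0.544  0.2232 0.0662] [0. 0.]
[0.3989 0.2259 0.065 ] [0. 0.]
[0.3998 0.4212 0.0612] [0. 0.]
ctr [0.47223422 0.32225959 0.06401533] sizes [0.1955 0.1451 0.1953 0.1463]
plane65 [0.4727 0.3217] [0.195  0.145  0.1936 0.1442] yaw of y axis [np.float64(-179.37), np.float64(-179.15)] x [np.float64(-0.59), np.float64(-1.12)]
plane65 [0.4727 0.322 ] [0.1958 0.1451 0.1948 0.1449] yaw of y axis [np.float64(-179.29), np.float64(-179.25)] x [np.float64(-0.84), np.float64(-1.26)]
tip [0.49916542 0.37095308 0.12479901] [0.00045285012066135724, 0.0004528501206612236]
ptr [[0.4746, 0.2717, 0.107], [0.4934, 0.2714, 0.107]] -0.9074801498162663
ptr [[0.4758, 0.2717, 0.107], [0.4934, 0.2709, 0.107]] -2.8815677641272854
```

View pics/tz1.png

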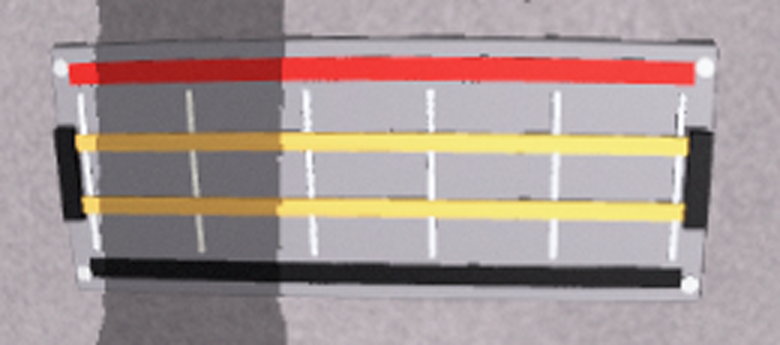

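View pics/t2full.png

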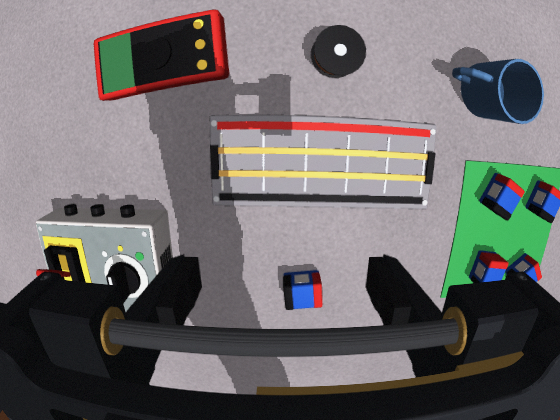

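The box centre is (0.4725, 0.322) with yaw about -0.8°, and the lid measures z 0.061–0.066. The tip at (0.499, 0.371, 0.125) matches the ON pose. I'll throw it off.

Run:
```python
from h import *
grasp(10)
bot.move_to([.555,.371,.2],down(-.014))
bot.movel([.555,.371,.111],vel=.2)
bot.movel([.458,.371,.111],vel=.1)
s=readout.state();print(s['position'],s['force'])
bot.movel([.458,.371,.25],vel=.25)
open_gripper()
bot.move_to([.48,.33,.30],down(0.))
p,im=shot('b3'); cv2.imwrite('pics/bz3.png',cv2.resize(im[100:290,130:400],None,fx=2.5,fy=2.5))
print(readout.state()['time_s'])
```

```text
[0.47201231 0.37164847 0.11593293] [30.30960198  0.48117107 -1.20553827]
11.9167
```

View pics/bz3.png

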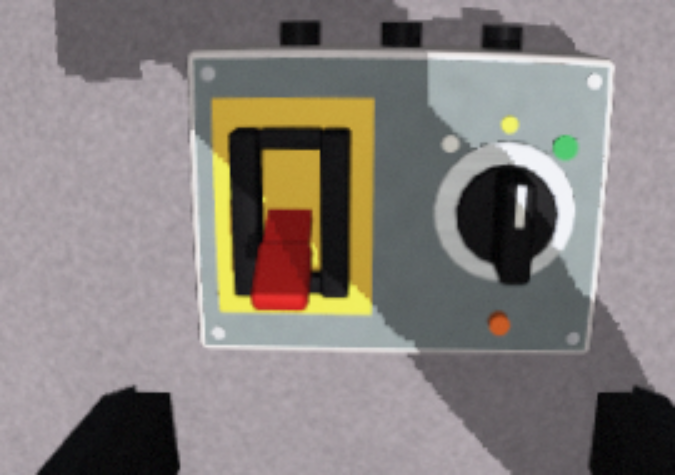

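The lever now leans to the front, so the isolator is OFF. The selector pointer is still at yellow. I'll turn it to green next while I'm here.

Run:
```python
from h import *
y0=-.014; c=[.472,.2718]
print(solver.inverse_kinematics([*c,.092],down(y0-.76)))
bot.move_to([*c,.15],down(y0))
bot.movel([*c,.0915],vel=.12)
s=readout.state();print(s['force'])
grasp(35)
s=readout.state();print('gap',s['finger_gap'],s['position'],s['force'],s['ft_torque'])
for k in range(1,9):
    bot.move_to([*c,.0915],down(y0-.765*k/8))
    s=readout.state(); print(k,s['ft_torque'].round(3),s['force'].round(1),s['time_s'])
open_gripper(); bot.hold(.1)
bot.movel([*c,.2],vel=.2)
bot.move_to([.48,.33,.30],down(0.))
p,im=shot('b4'); cv2.imwrite('pics/bz4.png',cv2.resize(im[100:290,130:400],None,fx=2.5,fy=2.5))
print(readout.state()['time_s'])
```

```text
[-0.8766804   0.61363375  0.35663029  1.93909867 -0.33992556  0.64720657
 -2.65082663]
[ 0.38091346 -0.44420035  0.00458624]
gap 0.013387065083134092 [0.47197001 0.27256772 0.09151714] [ 0.52405448  2.73638663 -1.49855338] [ 0.5409125  -0.05691628  0.0350209 ]
1 [ 0.692 -0.183  0.296] [ 0.7  3.7 -2.5] 14.5917
2 [ 0.972 -0.422  0.106] [ 1.4  4.9 -0.5] 14.8417
3 [ 1.243  0.082 -0.015] [-1.1  6.2 -6.8] 15.0917
4 [1.247 0.214 0.021] [-1.3  4.7 -5.9] 15.3417
5 [ 1.216  0.282 -0.092] [-1.9  5.  -7. ] 15.5917
6 [ 0.946 -0.111 -0.108] [ 0.3  4.4 -0.3] 15.8417
7 [ 0.92  -0.014 -0.122] [-0.2  4.9 -1.2] 16.0917
8 [ 0.996 -0.012  0.233] [ 0.2  5.2 -2.8] 16.3417
18.9583
```

View pics/bz4.png

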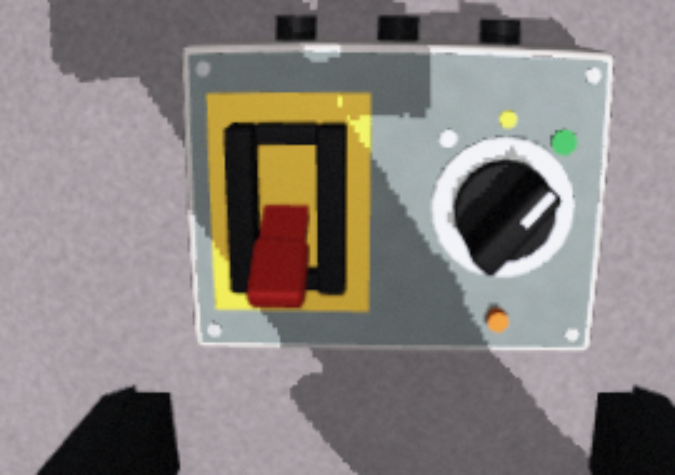

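The pointer now aims at the green mark, and the isolator is still OFF. Next I'll measure the tray and packs.

```bash
cat >> h.py <<'E'
def rect(name,p,m,z,amin=30):
    """components of mask -> minAreaRect on world plane z: (cx,cy),(long,short),angle of long axis deg, npx"""
    out=[]
    cs,_=cv2.findContours(m.astype(np.uint8),cv2.RETR_EXTERNAL,cv2.CHAIN_APPROX_NONE)
    for c in cs:
        if cv2.contourArea(c)<amin: continue
        Q=plane(name,p,c[:,0,:],z)[:,:2]*1000
        (cx,cy),(w,h),a=cv2.minAreaRect(Q.astype(np.float32))
        if w<h: w,h,a=h,w,a+90
        out.append((cx,cy,w,h,((a+90)%180)-90,cv2.contourArea(c),c[:,0,:].mean(0)))
    return out
def hsv(im,lo,hi): return cv2.inRange(cv2.cvtColor(im,cv2.COLOR_BGR2HSV),lo,hi)>0
def redm(im): return hsv(im,(0,140,60),(8,255,255))|hsv(im,(172,140,60),(180,255,255))
E
python3 - <<'E'
from h import *
p,im=load('b4');q=plane('wrist',p,np.array([[(524+.5)/2.5+130-.5,(226+.5)/2.5+100-.5],[(552+.5)/2.5+130-.5,(197+.5)/2.5+100-.5]]),.107);d=q[1]-q[0];print('selector v',.7-(np.arctan2(d[1],d[0])+.014))
for t in ('t1','t2','m1','b1'):
    p,im=load(t)
    print(t)
    m=hsv(im,(18,120,100),(32,255,255))
    for r in rect('wrist',p,m,.008): 
        if r[2]>200 : print(' rail',np.round(r[:6],1))
    for r in rect('wrist',p,redm(im),.006): 
        if r[2]>200 : print(' red',np.round(r[:6],1))
# stereo height of rail ends
for t in ('m1','m2','t1','t2'):
    p,im=load(t); cv2.imwrite(f'pics/{t}_h.png',im)
a=load('m1')[1][90:270,220:400];b=load('m2')[1][90:270,180:360]
cv2.imwrite('pics/mz.png',cv2.resize(np.hstack([a,b]),None,fx=2.2,fy=2.2,interpolation=cv2.INTER_CUBIC))
E
```

```text
selector v 1.419856977468537
t1
 rail [594.2   3.7 279.1   8.1  89.  836.5]
 rail [624.6   3.2 278.3   8.   89.3 870.5]
 red [ 655.8    3.1  279.    10.2   89.  1369. ]
t2
 rail [594.1   2.9 277.8   8.2  89.  910. ]
 rail [624.1   2.8 277.9   7.8  89.  936.5]
 red [ 656.1    2.4  279.7   10.3   89.  1375. ]
m1
 rail [593.9   4.3 276.1   7.8  89.1 612. ]
 rail [623.9   3.7 277.2   7.8  89.  612. ]
 red [655.9   2.5 278.1  10.   89.  866.5]
b1
 rail [594.2   3.4 277.3   8.1  89.  635. ]
 rail [624.2   2.4 277.7   7.9  89.1 652.5]
 red [656.4   1.6 280.9  10.1  89.  901. ]
```

View pics/mz.png

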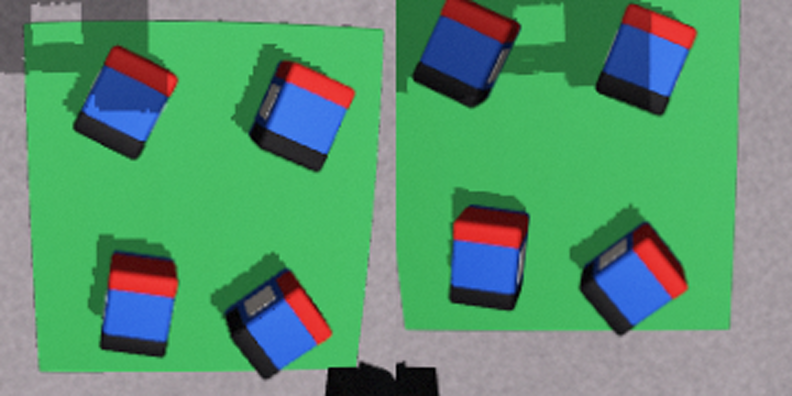

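Tray measurements:
- The centre is (0.6092, 0.003) with yaw -1.0°.
- The rails are 30 mm apart and 278 mm long, and both views agree to about 1 mm.
- The selector reads about 1.42.

I'll grip the packs by their red and black ends. First I'll check mug clearance, stereo heights, pack guesses and IK.

```bash
cat >> h.py <<'E'
TR=np.array([.6092,.0030]); TY=np.radians(-1.0)
def bay(i):
    v=108-54*i; return TR+np.array([-np.sin(TY),np.cos(TY)])*v/1000
def bluem(im): return hsv(im,(100,120,40),(128,255,255))
def packs(name,p,im,z):
    """list of (x,y,theta,w,h) for blue rects with red beside"""
    out=[]; m=bluem(im)
    rm=redm(im); ys,xs=np.nonzero(rm); RQ=plane(name,p,np.c_[xs,ys],z)[:,:2]
    for r in rect(name,p,m,z,40):
        c=np.array(r[:2])/1000
        if r[2]>70 or r[2]<25: continue
        dd=RQ-c; k=np.hypot(*dd.T)<.036
        if k.sum()<15: continue
        v=dd[k].mean(0); a=np.radians(r[4]) # long axis = pack y ; x = a-90
        ths=[a+np.pi/2,a-np.pi/2]; th=max(ths,key=lambda t:np.cos(t)*v[0]+np.sin(t)*v[1])
        out.append((c[0],c[1],(th+np.pi)%(2*np.pi)-np.pi,r[2],r[3],r[6]))
    return out
E
python3 - <<'E'
from h import *
for t,z in (('m1',.045),('m2',.045),('t2',.042)):
    p,im=load(t)
    for k in packs('wrist',p,im,z): print(t,np.round(k[:2],3),'th',np.degrees(k[2]).round(0),np.round(k[3:5],0),k[5].round(0))
p1,_=load('m1');p2,_=load('m2')
u=lambda a,o:(np.array(a,float)+.5)/2.2-.5+o
# red/blue boundary right ends & black far corners, packs A(upper left),B(upper right)
for n,a,b in (('A rb',(165,96),(507-396,43)),('B rb',(345,107),(690-396,48)),('C rb',(176,293),(524-396,246)),('D black corner',(268,378),(622-396,334))):
    X,r=tri([('wrist',p1,u(a,(220,90))),('wrist',p2,u(b,(180,90)))]);print(n,X.round(4),np.round(r,4))
p,im=load('t2'); print('mug handle/body',plane('wrist',p,[[455,70],[463,90],[468,110]],.08).round(3))
for i in range(5):
    for y in (89,-91):
        q=solver.inverse_kinematics([*bay(i),.03],down(np.radians(y))); print(i,y,None if q is None else np.round(q,2))
for xy in ((.571,-.261),(.434,-.352),(.429,.032)):
    for y in range(-180,180,45):
        q=solver.inverse_kinematics([*xy,.03],down(np.radians(y))); print(xy,y,None if q is None else np.round(q,2))
E
```

```text
m1 [ 0.448 -0.271] th -9.0 [39. 29.] [282. 233.]
m1 [0.44  0.019] th -177.0 [53. 50.] [ 86. 234.]
m1 [ 0.444 -0.357] th -52.0 [54. 42.] [343. 234.]
m1 [ 0.567 -0.361] th -22.0 [46. 29.] [355. 142.]
m1 [ 0.573 -0.264] th -27.0 [39. 29.] [276. 137.]
m2 [0.433 0.03 ] th -85.0 [41. 29.] [ 43. 221.]
m2 [ 0.448 -0.271] th -8.0 [41. 29.] [220. 211.]
m2 [ 0.44  -0.356] th -54.0 [48. 34.] [284. 216.]
m2 [ 0.566 -0.365] th -21.0 [39. 29.] [293. 117.]
m2 [ 0.573 -0.266] th -26.0 [44. 31.] [211. 114.]
t2 [0.442 0.033] th -85.0 [60. 44.] [301. 286.]
t2 [ 0.575 -0.25 ] th -29.0 [69. 46.] [499. 194.]
A rb [ 0.5761 -0.2868  0.027 ] [0.0006 0.0006]
B rb [ 0.5728 -0.3895  0.0368] [0.0002 0.0002]
C rb [ 0.4583 -0.2938  0.0339] [0.0003 0.0003]
D black corner [ 0.4069 -0.3515  0.047 ] [0. 0.]
mug handle/body [[ 0.734 -0.132  0.08 ]
 [ 0.712 -0.143  0.08 ]
 [ 0.69  -0.151  0.08 ]]
0 89 [-0.22  0.78 -0.05  1.72  0.06  0.64 -0.32]
0 -91 [-0.84  1.02  0.9   1.76 -1.02  0.9  -2.63]
1 89 [-0.14  0.77 -0.04  1.75  0.05  0.62 -0.23]
1 -91 [-0.65  0.92  0.72  1.78 -0.84  0.78 -2.66]
2 89 [-0.05  0.77 -0.03  1.76 
[... 1088 characters left out ...]
7 -0.55]
(0.434, -0.352) 45 [ 0.41  0.73  0.26  1.91 -0.33  0.55  0.1 ]
(0.434, -0.352) 90 [ 0.52  0.71  0.1   1.9  -0.13  0.53  0.71]
(0.434, -0.352) 135 [ 0.63  0.71 -0.04  1.89  0.05  0.54  1.35]
(0.429, 0.032) -180 [ 0.23  0.64 -0.5   2.19  0.69  0.46  0.76]
(0.429, 0.032) -135 [ 0.67  0.93 -1.08  2.17  1.19  0.87  1.16]
(0.429, 0.032) -90 [-0.5   0.63  0.4   2.23 -0.65  0.39 -2.71]
(0.429, 0.032) -45 [-0.44  0.62  0.32  2.23 -0.53  0.37 -2.04]
(0.429, 0.032) 0 [-0.36  0.6   0.22  2.23 -0.37  0.35 -1.4 ]
(0.429, 0.032) 45 [-0.26  0.59  0.1   2.22 -0.17  0.34 -0.8 ]
(0.429, 0.032) 90 [-0.16  0.59 -0.02  2.21  0.03  0.34 -0.21]
(0.429, 0.032) 135 [-0.07  0.59 -0.13  2.21  0.21  0.35  0.41]
```

My hand-picked height points on the packs were poor, so I'll get heights from blob centroids in matched near-overhead views. Starting with the bench pack: look overhead from two places, then grasp and place.

```bash
cat >> h.py <<'E'
def look(guess,z,tag,off=(0,0),h=.25):
    y=np.pi/2
    bot.move_to([guess[0]+off[0],guess[1]-.085+off[1],h],down(y)); bot.hold(.05)
    p,im=shot(tag); L=packs('wrist',p,im,z)
    return p,min(L,key=lambda k:np.hypot(k[0]-guess[0],k[1]-guess[1]))
def lookup2(guess,z,tag):
    p1,a=look(guess,z,tag+'a'); p2,b=look(a[:2],z,tag+'b',(0.03,-.05))
    m=lambda k:k[5]
    X,r=tri([('wrist',p1,a[5]),('wrist',p2,b[5])])
    print(tag,'a',np.round(a[:2],4),np.degrees(a[2]).round(1),np.round(a[3:5],1),'b',np.round(b[:2],4),np.degrees(b[2]).round(1),np.round(b[3:5],1),'tri',X.round(4),np.round(r,4))
    return a
def transfer(a,z0,i):
    yg=a[2]+np.pi/2; yp=TY+np.pi/2
    bot.move_to([a[0],a[1],z0+.09],down(yg)); bot.movel([a[0],a[1],z0+.022],vel=.15)
    f0=readout.state()['force']; grasp(25); g=readout.state()['finger_gap']
    bot.movel([a[0],a[1],.14],vel=.2)
    s=readout.state(); print('gap',round(g,4),round(s['finger_gap'],4),'dF',(s['force']-f0).round(1))
    if not .045<s['finger_gap']<.058: print('BAD GRASP'); return False
    b=bay(i)
    bot.move_to([*b,.12],down(yp)); bot.movel([*b,.05],vel=.2); bot.movel([*b,.0305],vel=.05)
    s=readout.state(); print('at',s['position'].round(4),s['force'].round(1))
    open_gripper(); bot.hold(.1); bot.movel([*b,.14],vel=.2)
    print('t',s['time_s']); return True
E
python3 - <<'E'
from h import *
p1,i1=load('m1');p2,i2=load('m2')
X,r=tri([('wrist',p1,(282,233)),('wrist',p2,(220,211))]);print('C top',X,r)
a=lookup2((.432,.031),.042,'E')
E
```

```text
C top [ 0.44738578 -0.27049655  0.04117902] [0.00014731052794474166, 0.00014731052794469482]
E a [0.4308 0.0321] -85.1 [39.  29.2] b [0.4309 0.0322] -85.5 [39.5 29.3] tri [0.4309 0.0321 0.0412] [0. 0.]
```

View pics/Ea.png

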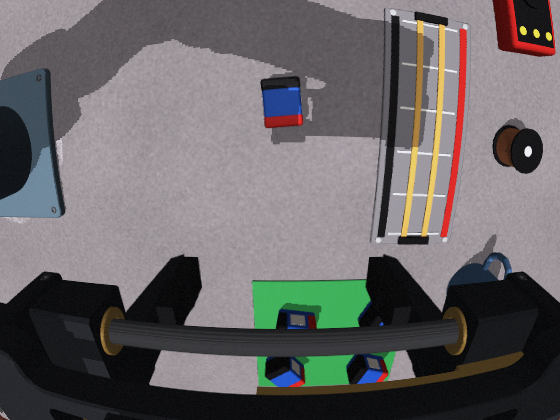

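The overhead view shows the pack at px (281,101), red end down (towards -y). The top triangulates at 41 mm and the blue measures 39×29 mm, as it should. I'll transfer it to bay 0.

Run:
```python
from h import *
_,a=look((.431,.032),.042,'E3')
print(np.round(a[:5],4))
transfer(a,0,0)
p,k=look(bay(0),.050,'P0',(0.,0)); print('err mm',np.round((np.array(k[:2])-bay(0))*1000,1),np.degrees(k[2]).round(1),np.round(k[3:5],1), readout.state()['time_s'])
```

```text
[ 4.30900e-01  3.21000e-02 -1.47590e+00  3.91897e+01  2.91369e+01]
gap 0.0516 0.0519 dF [-0.6 -0.7 -2.5]
at [0.611  0.1109 0.0303] [ 0.1 -0.3 -2.5]
t 27.2417
err mm [ 0.1 -1. ] -0.1 [39.  29.1] 29.4417
```

View pics/P0.png

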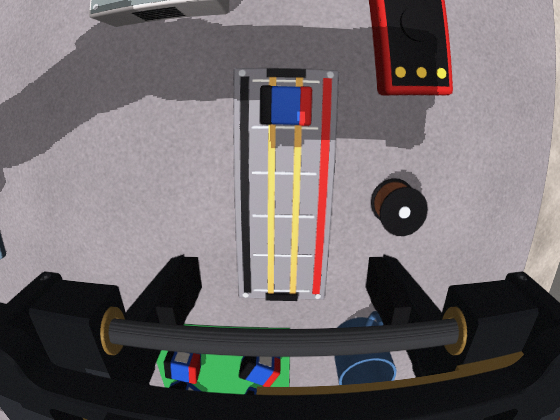

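The pack sits in bay 0 at px (286,105), red towards the red stripe, error about 1 mm. Next are mat packs C and D.

Run:
```python
from h import *
for n,g,i in (('C',(.448,-.271),1),('D',(.438,-.354),2)):
    a=lookup2(g,.045,n)
    if np.hypot(a[0]-g[0],a[1]-g[1])>.02 or not(36<a[3]<43 and 26<a[4]<32): print('unexpected',a[:5]); break
    if not transfer(a,.003,i): break
    p,k=look(bay(i),.050,f'P{i}'); print('err mm',np.round((np.array(k[:2])-bay(i))*1000,1),np.degrees(k[2]).round(1),np.round(k[3:5],1), readout.state()['time_s'])
```

```text
C a [ 0.4486 -0.2706] -8.7 [39.3 29. ] b [ 0.4484 -0.272 ] -8.0 [41.4 29.8] tri [ 0.4484 -0.2704  0.0368] [0.0003 0.0003]
gap 0.0519 0.0519 dF [ 0.9  0.8 -2.1]
at [0.61   0.057  0.0302] [ 0.6  0.5 -1.1]
t 36.7333
err mm [-0.2 -0.2] 0.2 [38.  28.3] 38.9333
D a [ 0.4348 -0.3578] -52.5 [39.2 29.2] b [ 0.4347 -0.3579] -52.5 [39.3 29.3] tri [ 0.4351 -0.358   0.0439] [0.0003 0.0003]
gap 0.0519 0.0521 dF [ 0.3  1.  -2.2]
at [0.6091 0.003  0.0303] [-0.1  0.2 -2.8]
t 46.45
err mm [-0.1 -0.5] -0.1 [39.  28.3] 48.65
```

View pics/P2.png

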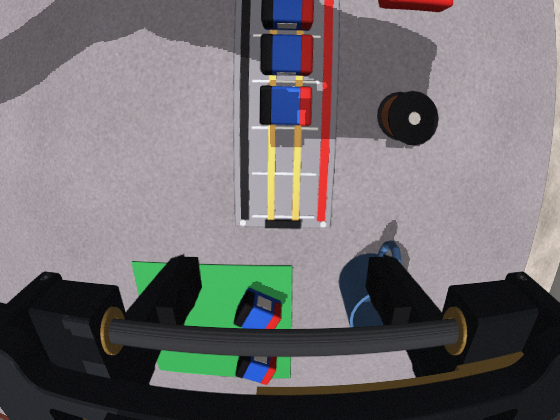

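Bays 0–2 are filled in one row at px x≈287, red ends towards the stripe, errors under 1 mm. C's second height (37 mm) was skewed by its side face showing; the earlier pair gave 41 mm. Next are A and B.

Run:
```python
from h import *
for n,g,i in (('A',(.573,-.265),3),('B',(.566,-.364),4)):
    a=lookup2(g,.045,n)
    if np.hypot(a[0]-g[0],a[1]-g[1])>.02 or not(36<a[3]<43 and 26<a[4]<32): print('unexpected',a[:5]); break
    if not transfer(a,.003,i): break
    p,k=look(bay(i),.050,f'P{i}'); print('err mm',np.round((np.array(k[:2])-bay(i))*1000,1),np.degrees(k[2]).round(1),np.round(k[3:5],1), readout.state()['time_s'])
```

```text
A a [ 0.5729 -0.2636] -27.5 [39.4 28.9] b [ 0.5726 -0.2642] -26.8 [40.  29.5] tri [ 0.5726 -0.2638  0.0411] [0.0003 0.0003]
gap 0.0518 0.0517 dF [-1.9 -0.2 -3. ]
at [ 0.6082 -0.0509  0.0303] [ 0.3  0.1 -1.8]
t 54.9667
err mm [ 0.1 -0.4] -0.1 [39.  28.2] 57.1667
B a [ 0.5661 -0.3649] -21.8 [39.2 29. ] b [ 0.5661 -0.3659] -21.0 [40.5 30.6] tri [ 0.5657 -0.3651  0.0382] [0.0003 0.0003]
gap 0.0519 0.0518 dF [ 0.3 -0.5 -2.1]
at [ 0.6072 -0.1049  0.0303] [-0.9  0.5 -2.9]
t 63.8
err mm [-0.2 -0.3] -0.1 [39.  29.2] 66.0
```

View pics/P4.png

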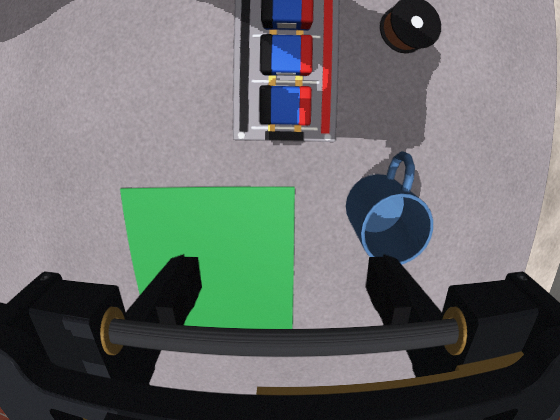

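All five are placed and the mat is empty. I'll check the whole row for a knock, and the selector again, before switching on.

```bash
cat >> h.py <<'E'
def rowcheck(tag):
    for j in (1,3):
        b=bay(j); bot.move_to([b[0],b[1]-.085,.27],down(np.pi/2)); bot.hold(.05); p,im=shot(f'{tag}_{j}')
        L=packs('wrist',p,im,.05); print(len(L))
        for i in range(5):
            for k in L:
                d=(np.array(k[:2])-bay(i))*1000
                if np.hypot(*d)<27: print(' bay',i,d.round(1),np.degrees(k[2]).round(1),np.round(k[3:5],1))
E
python3 - <<'E'
from h import *
rowcheck('R1')
bot.move_to([.48,.33,.30],down(0.)); bot.hold(.05)
p,im=shot('b5')
top=optics.snapshot('top')
a=cv2.resize(im[100:290,130:400],None,fx=1.8,fy=1.8); t=cv2.resize(top[130:300,110:440],(a.shape[1],250))
cv2.imwrite('pics/chk.png',np.vstack([a,t])); print(readout.state()['time_s'])
E
```

```text
5
 bay 0 [-0.5 -2.8] -1.7 [41.5 29. ]
 bay 1 [-0.   0.1] -0.3 [38.3 28.8]
 bay 2 [-0.4  1. ] -1.3 [41.3 29. ]
 bay 3 [-0.4  4.1] -0.1 [47.3 28.9]
 bay 4 [-0.9  6.4] -1.8 [52.5 44.1]
4
 bay 1 [ -0.3 -11. ] -0.0 [35.4 28.9]
 bay 2 [-0.4 -2.8] -0.1 [42.4 28.8]
 bay 3 [-0.1 -0.2] -0.1 [38.3 28.1]
 bay 4 [-0.4  0.9] -0.1 [41.3 28.8]
69.575
```

View pics/chk.png

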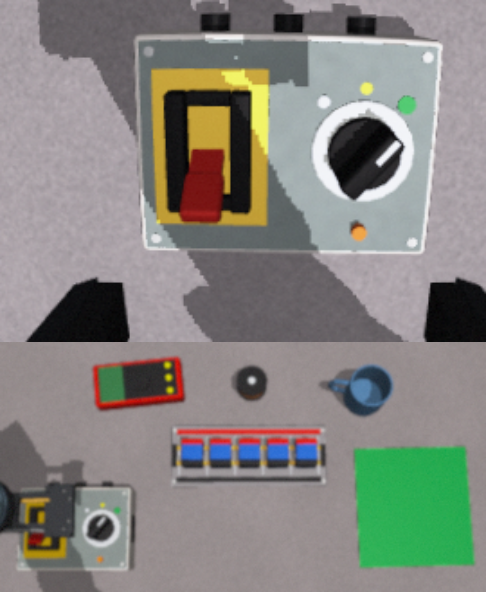

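View pics/R1_3.png

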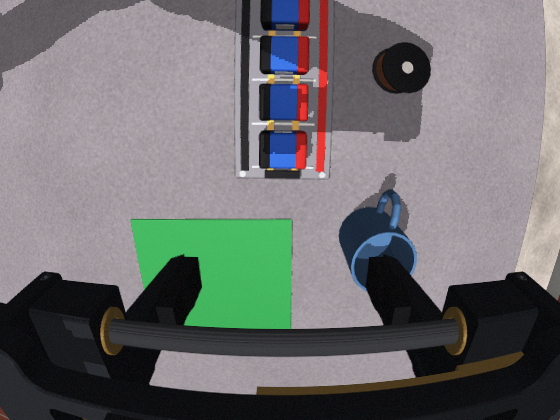

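The row is complete: nadir-view errors are at most 1 mm, and the larger figures come from side faces or packs clipped at the picture edge. The selector is at green, the isolator is OFF, and the bystanders look undisturbed. I'll throw the isolator on.

Run:
```python
from h import *
grasp(10)
bot.move_to([.392,.371,.2],down(-.014))
bot.movel([.392,.371,.111],vel=.2)
bot.movel([.470,.371,.111],vel=.1)
s=readout.state();print(s['position'],s['force'])
bot.movel([.455,.371,.13],vel=.1)
bot.movel([.455,.371,.25],vel=.25)
open_gripper()
bot.move_to([.48,.33,.30],down(0.)); bot.hold(.05)
p,im=shot('b6'); a=cv2.resize(im[100:290,130:400],None,fx=2.5,fy=2.5); cv2.imwrite('pics/bz6.png',a)
rowcheck('R2')
bot.move_to([.45,-.3,.30],down(np.pi/2)); bot.hold(.5)
top=optics.snapshot('top'); cv2.imwrite('pics/topend.png',cv2.resize(top[120:300,110:440],None,fx=2.4,fy=2.4)); print(readout.state()['time_s'])
```

```text
[0.47004006 0.37097904 0.11113974] [-2.36331088  1.25046018  1.27517968]
5
 bay 0 [-0.6 -2.6] 0.0 [41.3 28.8]
 bay 1 [-0.1 -0.5] 0.1 [38.4 28.1]
 bay 2 [-0.1  1. ] -0.4 [42.4 28.6]
 bay 3 [-0.6  4.3] 0.6 [47.6 30.2]
 bay 4 [-0.8  6.6] -1.9 [52.4 43.1]
4
 bay 1 [-3.3 -9.7] -2.0 [37.7 34.1]
 bay 2 [-0.3 -2.7] 0.0 [41.4 28.8]
 bay 3 [-0.4 -0.6] -0.2 [38.4 29. ]
 bay 4 [0.1 1.4] -0.5 [41.6 28.6]
79.9
```

View pics/bz6.png

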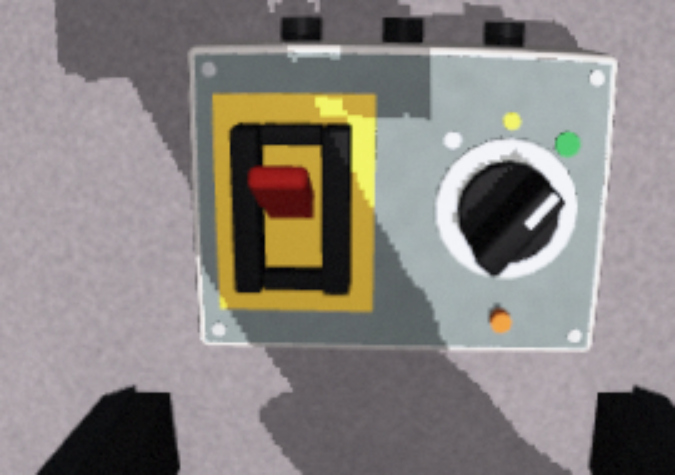

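View pics/topend.png

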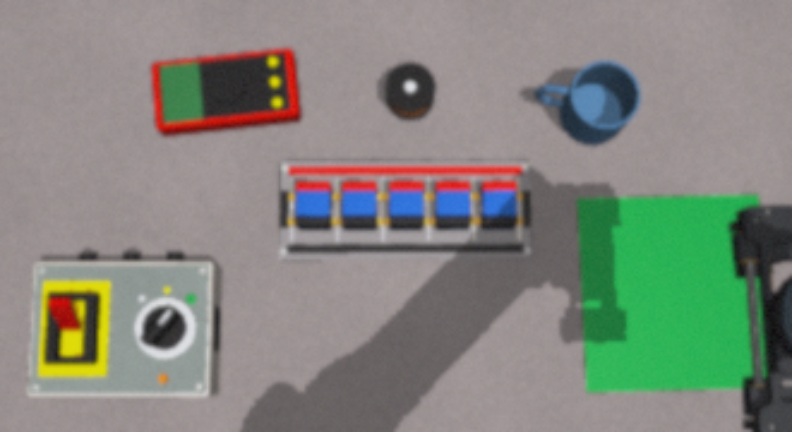

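The lever leans to the back again and the pointer is on green. The row is unchanged and the bystanders are in place. I'll check the lever tip numerically, then hand in.

Run:
```python
from h import *
p,_=load('b6'); x=plane('wrist',p,[[280.5/2.5+130-.5,178.5/2.5+100-.5]],.125); print(x)
if .49<x[0,0]<.507:
    t=optics.camera_params('top');k=[r for r in packs('top',t,optics.snapshot('top'),.05)]
    for r in k: print(np.round(r[:2],3),np.degrees(r[2]).round(0))
    ticket.close_job(); print('closed',readout.state()['time_s'])
```

```text
[[0.4987375  0.37039585 0.125     ]]
[ 0.604 -0.102] -1.0
[ 0.605 -0.05 ] -1.0
[0.606 0.005] -1.0
[0.607 0.058] -1.0
[0.608 0.111] -1.0
the job is handed in; nothing more can be done
the job is handed in; nothing more can be done
```

The charging job is done and handed in at about 80 s; no verdict is reported. I threw the isolator off, turned the selector one click from yellow to green, and stood all five packs in bays 0–4. I held each by its red and black ends, with red towards the red stripe. I checked the row and selector, then threw the isolator back on.

**Last checks:**
- **Isolator:** the lever tip is at x 0.499 m, the same as its original ON position.
- **Selector:** it measured about 1.42 rad after turning, and the pointer still aims at the green mark.
- **Packs:** each was within about 1 mm and 1.2° of its bay straight after placing. The last overhead looks and the top camera showed no knock; the top camera reads about 3 mm low in x, within tolerance.
- **Bystanders:** the spool, multimeter and mug look where they were. I compared them by eye only.

**Checks that disagreed:**
- **Heights:** my first hand-picked pack heights were wrong (27–37 mm), and two later readings came out low at 37–38 mm because side faces were in view. Pack E, measured cleanly, read 41 mm; the others came out at 41–44 mm.
- **Row offsets:** the largest offsets in the row check (4–11 mm) came from obliquely seen or clipped packs, not real displacement.
- **Isolator force:** the off-throw pushed about 30 N against the lever's stop, so I made the on-throw shorter.

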